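# Twist the cap off the short tea caddy

## Task

Twist the wooden cap of the short tea caddy anticlockwise, taking a fresh grip as needed, until it lifts free. Then set it down gently, right way up and wholly on the cork coaster, and let go. Leave the tall jar alone.

Things in the scene. Friction and masses are not known exactly. Their poses are not given: they have to be found in the camera images.
- cap_centre (a point): Centre (half-way up) of the SHORT caddy's round wooden cap: 56 mm across, 32 mm high, 70 g, z up; dark dash on top along +x. Starts 104 mm above the shelf, locked down. Turns level, needs up to 0.4 N m. Free to lift straight up after about 134 degrees ANTICLOCKWISE from above, when its x axis lies along the caddy's (dash at the pip, within 10 degrees); a stop blocks it 6 degrees beyond.
- caddy: SHORT white ceramic caddy, fixed to the shelf in a steel clip ring. 84 mm across, shoulder sloping in from 58 mm height to 52 mm across at 80 mm; the cap covers the 44 mm neck from 88 to 120 mm height. A gasket spring pushes the cap up with 8 N: once free it pops up 2 mm. Origin: centre of the underside; z up; x points to a small dark pip on the shoulder.
- coaster: Round cork coaster, 110 mm across, 6 mm thick, fixed flat on the shelf; origin at the centre of its underside, z up.
- tall_jar: TALL jar, to be left alone: same ceramic and same wooden cap, 70 mm across, 172 mm high with the cap, fixed to the shelf in a clip ring of its own; origin at the centre of its underside, z up.
Things that resemble listed ones, but are neither listed nor needed, are in the scene too. Of the things shaped like the part that bears cap_centre, the wooden one is meant. Several things look just like the coaster: the one meant starts farthest from the robot's base.

How it is judged:
On the way, in this order (a step that is already met when the one before it is completed fails the run):
1. the cap is held in the fingers, lifted clear of the caddy's neck (z of cap_centre in the frame of caddy above 0.14 m and contact force between the fingers and cap above 0.5 N), for 0.1 s.
2. the cap is lowered in the fingers to less than 20 mm above the coaster, not dropped (horizontal distance between cap_centre and coaster below 0.03 m and z of cap_centre in the frame of coaster below 0.042 m and contact force between the fingers and cap above 0.5 N).
At the end, for the whole second after the job is handed in: The cap of the short caddy rests right way up (within 10 degrees) on the coaster, its centre within 30 mm of the coaster's centre horizontally, at rest (horizontal distance between cap_centre and coaster below 0.03 m and z of cap_centre in the frame of coaster between 0.016 and 0.028 m and angle between cap_centre's own z axis and vertical below 0.17 rad and linear speed of cap below 0.02 m/s); the robot touches nothing.
It fails at once if the tall jar was pushed or gripped (over 5 N) (contact force between any of the fingers, the arm and tall_jar above 5 N).
It also fails if it takes over 51 s, if anything falls off the work surface, if the arm or the gripper's body presses on something with over 40 N, if the wrist force passes 120 N, or if a joint passes its speed limit or range.

## Robot

A 6-joint arm with a two-finger parallel gripper is mounted at the origin on the work surface. World frame = base frame: x ahead of the robot, y to its left, z up, the work surface at z = 0. Lengths are in m, angles in rad, forces in N, time in s.
With the tool pointing down it reaches from about 0.275 to 0.725 m from the base axis. Payload 15.9 kg.
Tool frame: the origin (TCP) lies on the centre line of the jaws, within the pads' length; the fingertips stand 8 mm ahead of it and the grasp point (between the pads) lies 11 mm behind it; z points along the fingers, y is the line along which they close (so a half turn about z gives the same grasp; the last joint's range is limited). The gripper opens to 85 mm and grips with 20 to 120 N. Pads are 22 mm wide; open, the fingers measure 114 mm over their backs; the gripper's body (76 mm by 85 mm) begins 54 mm behind the grasp point. The pads swing forward as they close: fully open they stand 13 mm farther back than shut.
Start: joints at [1.204, 0.213, -0.034, 1.323, 0, 1.571], TCP at [0.179, 0.467, 0.239] pointing down, gripper open.
Joint ranges: [-2.98, 2.98], [-0.74, 1.72], [-1.14, 1.35], [-2.1, 2.04], [-1.57, 1.44], [-3.14, 3.14]. Speed limits (rad/s): [1.89, 1.89, 2.39, 2.57, 3.14, 3.14].

## Interface

Orientations are given as a unit quaternion [x, y, z, w].
In Python, from station import ctrl gives the robot as it stands.
- The arm moves only by the shell command python3 -m inch 'ROWS'. ROWS is a JSON object of lists of equal length, an entry for each row: "linear": the shift along the tool's x, y, z in units of 400 mm (1.0 is 400 mm), a list of three; "turn": the turn, a rotation vector about the tool's x, y, z in units of 45 degrees (1.0 is 45 degrees), a list of three; "grip": the closure, from -1 (fully open) to 1 (shut). In form: {"linear": [[tx, ty, tz], ...], "turn": [[wx, wy, wz], ...], "grip": [grip, ...]}. A call has 1 to 20 rows; each row shifts and turns the commanded pose from where the row before left it, along the tool's axes as they then stand; what a row does not reach is not made up. A row lasts 1/8 s, in which the tool goes at most 62.5 mm and 10.7 degrees, less where a joint would pass 70% of its speed; a pose out of reach is approached as far as the arm can. A call with a number of a shift or a turn outside -1 to 1 is refused whole. A call with a gripper value outside its range is refused whole. The fingers move at their own pace and stop on an object; the grip force is fixed at half the most. Time passes only in rows, so rows that do not move let the fingers close. It gives the time, the measured TCP pose, the force, the opening and the grip force at its end, in the units of the state.
- ctrl.state(): the state, without advancing time (a new reading comes with each control period).
- ctrl.grab_frame(name): name is "side" or "top" or "wrist"; returns a dict with "img" (400x640x3 uint8, red, green, blue), "fx", "fy", "cx", "cy" (pixels), "k1" (the pictures are not rectified: a ray, as slopes to the right and down, at radius r is drawn at 1 + k1 r^2 times it, then the intrinsics apply), "extrinsics" (4x4, takes a point from camera to world coordinates). Camera axes: x right, y down, z forward; pixel columns grow to the right and rows downward; lengths in m; the calibration is good to about 2 mm. A picture is of the moment at which its call begins. There is no depth.
- ctrl.finish_job(): hands the job in; it is judged then, once.
The state is a dict: "clock": time; "qpos": joint angles; "qvel": joint speeds; "effort": joint torques, N m; "eef_pos": TCP position; "orientation": TCP orientation; "wrist_force": force on the tool from outside, world axes, zero at the start; "torque": the same for the moment, N m; "grip_width": opening from 0.0 (shut) to 1.0 (fully open); "finger_force": force on a finger pad.
Only numpy, scipy, OpenCV 4.12 (cv2) and the standard library are available. Lean on these libraries where they do the work, as an engineer would, in place of code of your own. Each camera call takes 0.05 s, during which the arm holds its last target. There are 200 camera calls.

## Working session

There is one attempt and no reset: what is moved stays moved. The work goes in short steps, Python scripts to look and compute and a shell command to move; the robot and the scene stay as the last step left them, time stands still between calls to the robot, and variables do not carry over. Pictures are saved under pics/ and viewed, at most 12 in all, crops included, and the job is handed in when it is done.

```bash
ls; mkdir -p pics; cat > h.py <<'E'
import numpy as np, cv2
from station import ctrl
def grab(n):
    f=ctrl.grab_frame(n); return f
def ray(f,u,v):
    K=np.array([[f['fx'],0,f['cx']],[0,f['fy'],f['cy']],[0,0,1.]])
    d=np.array([(u-f['cx'])/f['fx'],(v-f['cy'])/f['fy']]); s=d.copy()
    for _ in range(30): s=d/(1+f['k1']*(s@s))
    E=np.array(f['extrinsics']); return E[:3,3],E[:3,:3]@np.array([s[0],s[1],1])
def onz(f,u,v,z):
    o,d=ray(f,u,v); return o+d*(z-o[2])/d[2]
def proj(f,p):
    E=np.linalg.inv(np.array(f['extrinsics'])); c=E[:3,:3]@np.asarray(p)+E[:3,3]
    s=c[:2]/c[2]; s=s*(1+f['k1']*(s@s)); return s*[f['fx'],f['fy']]+[f['cx'],f['cy']]
def save(f,n,crop=None,k=1):
    im=f['img'][...,::-1]
    if crop: a,b,c,d=crop; im=im[b:d,a:c]
    cv2.imwrite('pics/'+n,cv2.resize(im,None,fx=k,fy=k,interpolation=cv2.INTER_CUBIC))
E
python3 - <<'E'
from h import *
import pickle
for n in ['top','side']:
    f=grab(n); pickle.dump(f,open(n+'.pkl','wb')); save(f,n+'0.png'); print(n,np.round(f['extrinsics'],3).tolist(),f['k1'])
print(ctrl.state())
E
```

```text
pics
top [[-0.003, -0.982, 0.187, 0.354], [-1.0, 0.001, -0.009, -0.059], [0.008, -0.187, -0.982, 0.908], [0.0, 0.0, 0.0, 1.0]] -0.08296625993193044
side [[0.771, -0.49, 0.407, 0.116], [-0.637, -0.595, 0.49, -0.523], [0.002, -0.637, -0.771, 0.785], [0.0, 0.0, 0.0, 1.0]] -0.096638365904481
{'clock': 0.1, 'qpos': array([ 1.20399785e+00,  2.13336985e-01, -3.49686593e-02,  1.32351846e+00,
        1.24207489e-05,  1.57080673e+00]), 'qvel': array([-6.81199885e-05,  7.79622363e-05,  3.33031333e-05, -1.32390350e-03,
       -6.64334907e-04,  6.21290696e-04]), 'effort': array([-6.29953502e-05, -6.87240958e+01,  4.87809813e+01,  1.19677250e-02,
        3.01795751e-05,  4.21781078e-05]), 'eef_pos': array([0.17920415, 0.46646393, 0.23886163]), 'orientation': array([ 1.82377945e-01,  9.83228367e-01, -5.04138005e-04, -9.98228728e-05]), 'wrist_force': array([ 0.81615307, -0.56398932, -1.01341731]), 'torque': array([-0.00400233,  0.04892983, -0.05087016]), 'finger_force': 0.0, 'grip_width': 0.9995746669898977}
```

View pics/top0.png

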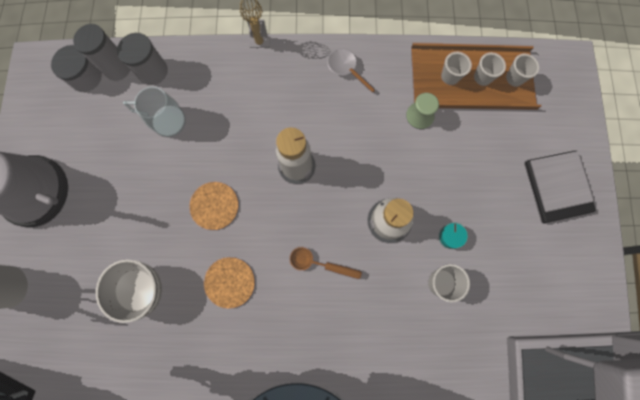

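View pics/side0.png

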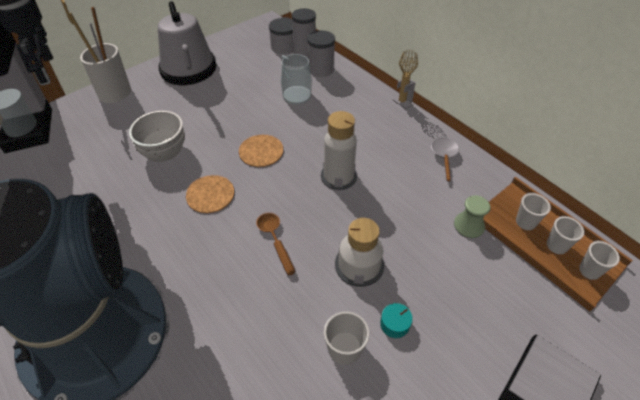

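The top picture shows a wooden cap on the short caddy at (398,213), a wooden cap on the tall jar at (291,142), a loose teal cap at (455,236), and a green stopper at (426,105). The coasters are at (214,206), which is farther, and (230,283), which is nearer. I choose the cap at (398,213) and the coaster at (214,206).

```bash
python3 - <<'E'
from h import *
import pickle
for n,cr,cs in [('top',(375,190,425,245),[(190,180,240,232),(203,255,258,310)]),('side',(340,215,386,252),[(235,130,290,170),(182,172,240,215)])]:
    f=pickle.load(open(n+'.pkl','rb')); hsv=cv2.cvtColor(f['img'],cv2.COLOR_RGB2HSV)
    m=cv2.inRange(hsv,(8,90,90),(25,255,255))
    def blob(c):
        a,b,cc,d=c; s=np.zeros_like(m); s[b:d,a:cc]=m[b:d,a:cc]; k=max(cv2.findContours(s,0,2)[0],key=cv2.contourArea); return cv2.fitEllipse(cv2.convexHull(k)), cv2.boundingRect(k)
    for c in cs:
        e,_=blob(c); p=onz(f,*e[0],.006); print(n,'coaster',np.round(e[0],1),np.round(p,4),np.hypot(*p[:2]))
    e,b=blob(cr); print('cap',e,b,onz(f,*e[0],.12), 'f',f['fx'])
f=pickle.load(open('top.pkl','rb'));a=f['img'][185:250,360:430,::-1]
g=pickle.load(open('side.pkl','rb'));b=g['img'][215:280,330:400,::-1]
cv2.imwrite('pics/crop.png',cv2.resize(np.hstack([a,b]),None,fx=5.7,fy=5.7,interpolation=cv2.INTER_CUBIC))
E
```

```text
top coaster [213.5 205.5] [0.5165 0.1862 0.006 ] 0.5490209094065021
top coaster [228.9 282.4] [0.3476 0.1452 0.006 ] 0.3767304309958483
cap ((398.03472900390625, 212.6671905517578), (27.526782989501953, 28.78684425354004), 63.699607849121094) (384, 199, 29, 28) [ 0.4814221  -0.20396646  0.12      ] f 412.4117283786955
side coaster [260.6 150.4] [0.5145 0.1859 0.006 ] 0.5470549258960593
side coaster [209.5 193.7] [0.346  0.1451 0.006 ] 0.37517809914241135
cap ((362.4975280761719, 232.50015258789062), (29.166196823120117, 31.930021286010742), 51.13961410522461) (349, 218, 30, 31) [ 0.4768965  -0.20634292  0.12      ] f 456.2293357540609
```

View pics/crop.png

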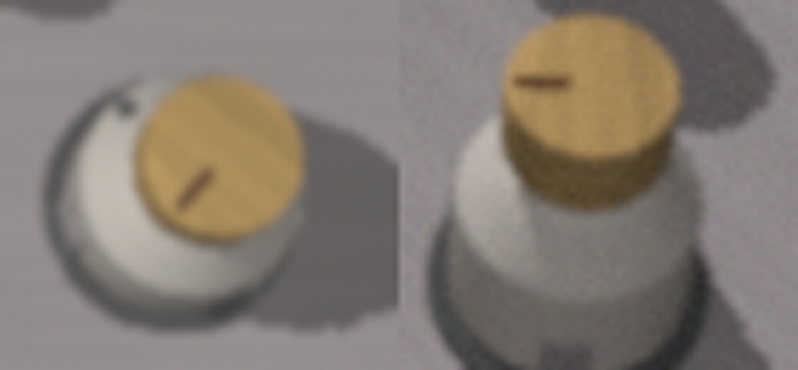

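The close crop shows the short caddy with its wooden cap. The dash points lower left at crop (180,208), the pip is at crop (125,105), and the choice is confirmed.

```bash
python3 - <<'E'
from h import *
import pickle
f=pickle.load(open('top.pkl','rb'));g=pickle.load(open('side.pkl','rb'))
T=lambda x,y:(x/5.7+360,y/5.7+185)
S=lambda x,y:((x-399)/5.7+330,y/5.7+215)
c=onz(f,*T(219,159),.12);c2=onz(g,*S(592,86),.12);print(c,c2)
d=onz(f,*T(180,208),.12);d2=onz(f,*T(212,172),.12)
print('dash',np.degrees(np.arctan2(*(d-c)[1::-1])),np.degrees(np.arctan2(*(d-d2)[1::-1])))
e=onz(g,*S(515,82),.12);e2=onz(g,*S(568,82),.12);print('side',np.degrees(np.arctan2(*(e-c2)[1::-1])),np.degrees(np.arctan2(*(e-e2)[1::-1])))
for z in(.06,.07,.08):
    p=onz(f,*T(125,105),z);q=(p-(c+c2)/2);print(z,p,np.hypot(*q[:2]),np.degrees(np.arctan2(q[1],q[0])))
E
```

```text
[ 0.4809729  -0.20470652  0.12      ] [ 0.48240684 -0.20400768  0.12      ]
dash 140.4337177555679 137.40881040639923
side 136.7497315097563 140.42211863376744
0.06 [ 0.51081896 -0.18172244  0.06      ] 0.036889449976871075 37.84887179011067
0.07 [ 0.50897022 -0.180274    0.07      ] 0.036389739326070175 41.43807489422968
0.08 [ 0.50712148 -0.17882556  0.08      ] 0.03603645900668219 45.112350528381356
```

```bash
python3 -m inch '{"linear":[[-0.0817,-0.0809,0],[-0.0817,-0.0809,0],[-0.0817,-0.0809,0],[-0.0817,-0.0809,0],[-0.0817,-0.0809,0],[-0.0817,-0.0809,0],[-0.0817,-0.0809,0],[-0.0817,-0.0809,0],[-0.0817,-0.0809,0],[-0.0817,-0.0809,0],[-0.0817,-0.0809,0],[-0.0817,-0.0809,0],[-0.0817,-0.0809,0],[-0.0817,-0.0809,0],[-0.0817,-0.0809,0],[-0.0817,-0.0809,0],[0,0,0]],"turn":[[0,0,0],[0,0,0],[0,0,0],[0,0,0],[0,0,0],[0,0,0],[0,0,0],[0,0,0],[0,0,0],[0,0,0],[0,0,0],[0,0,0],[0,0,0],[0,0,0],[0,0,0],[0,0,0],[0,0,0]],"grip":[-1,-1,-1,-1,-1,-1,-1,-1,-1,-1,-1,-1,-1,-1,-1,-1,-1]}'
python3 - <<'E'
from h import *
import pickle
f=grab('wrist');pickle.dump(f,open('w1.pkl','wb'));save(f,'w1.png');print(np.round(f['extrinsics'],3).tolist());s=ctrl.state();print(s['qpos'],s['eef_pos'],s['orientation'],s['clock'])
print([proj(f,[.4817+.028*np.cos(a),-.2045+.028*np.sin(a),.12]).round().tolist() for a in(0,1.57,3.14,4.71)])
E
```

```text
clock: 2.22
eef_pos: [0.4821, -0.2063, 0.2383]
orientation: [0.184, 0.983, 0.0, -0.001]
wrist_force: [0.4, 0.1, -0.0]
grip_width: 0.998
finger_force: 0.0
[[0.362, 0.881, 0.305, 0.403], [0.932, -0.342, -0.118, -0.176], [0.001, 0.327, -0.945, 0.373], [0.0, 0.0, 0.0, 1.0]]
[-4.02371663e-01  2.63109867e-01  2.81991709e-02  1.33740451e+00
  6.00158701e-05 -3.37845636e-02] [ 0.48159007 -0.20494064  0.2384784 ] [ 1.83252061e-01  9.83065666e-01  1.93604765e-04 -7.34960176e-04] 2.275
[[330.0, 223.0], [350.0, 183.0], [306.0, 163.0], [287.0, 206.0]]
```

View pics/w1.png

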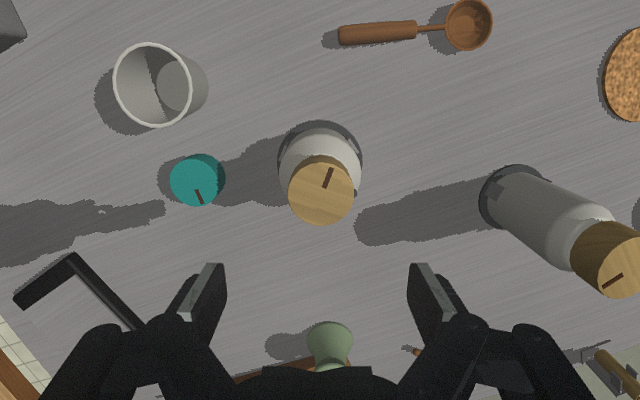

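The wrist picture shows the cap top at about (321,190), the dash pointing up to (330,172), and the pip at (355,193). I'll wind the wrist back clockwise, then take the centre from the opposite side too.

```bash
python3 -m inch '{"linear":[[0,0,0.01],[0,0,0.01],[0,0,0.01],[0,0,0.01],[0,0,0.01],[0,0,0.01],[0,0,0.01],[0,0,0.01],[0,0,0.01],[0,0,0.01],[0,0,0],[0,0,0],[0,0,0],[0,0,0],[0,0,0],[0,0,0],[0,0,0],[0,0,0]],"turn":[[0,0,0.22],[0,0,0.22],[0,0,0.22],[0,0,0.22],[0,0,0.22],[0,0,0.22],[0,0,0.22],[0,0,0.22],[0,0,0.22],[0,0,0.22],[0,0,0.22],[0,0,0.22],[0,0,0.22],[0,0,0.22],[0,0,0.22],[0,0,0.22],[0,0,0.22],[0,0,0]],"grip":[-1,-1,-1,-1,-1,-1,-1,-1,-1,-1,-1,-1,-1,-1,-1,-1,-1,-1]}'
cat > capc.py <<'E'
from h import *
import pickle,sys
def cap(f,z):
    c=proj(f,[.4817,-.2045,z]); hsv=cv2.cvtColor(f['img'],cv2.COLOR_RGB2HSV)
    m=cv2.inRange(hsv,(8,70,130),(25,255,255)); w=np.zeros_like(m); cv2.circle(w,tuple(int(t) for t in c),70,255,-1); m&=w
    k=max(cv2.findContours(m,0,2)[0],key=cv2.contourArea); e=cv2.fitEllipse(cv2.convexHull(k)); return e,onz(f,*e[0],z)
if __name__=='__main__':
    print(cap(pickle.load(open('w1.pkl','rb')),.12))
    f=grab('wrist');pickle.dump(f,open('w2.pkl','wb'));save(f,'w2.png');print(cap(f,.12));s=ctrl.state();print(s['qpos'],s['eef_pos'],s['orientation'],s['clock'])
E
python3 capc.py
```

```text
clock: 4.53
eef_pos: [0.4814, -0.2032, 0.1994]
orientation: [0.997, -0.08, -0.0, -0.0]
wrist_force: [0.3, -0.5, -0.7]
grip_width: 1.003
finger_force: 0.0
(((320.68292236328125, 193.52003479003906), (62.94293975830078, 66.32749938964844), 80.23749542236328), array([ 0.481773  , -0.20249725,  0.12      ]))
(((315.80181884765625, 208.85494995117188), (71.58948516845703, 77.35989379882812), 92.66331481933594), array([ 0.48373697, -0.20304631,  0.12      ]))
[-3.99697132e-01  2.69695063e-01 -6.17571370e-02  1.23941133e+00
  1.08355936e-04  2.89983020e+00] [ 0.48149065 -0.20336293  0.19942937] [ 9.96883697e-01 -7.88852960e-02 -1.48058000e-05 -6.20076773e-05] 4.575
```

View pics/w2.png

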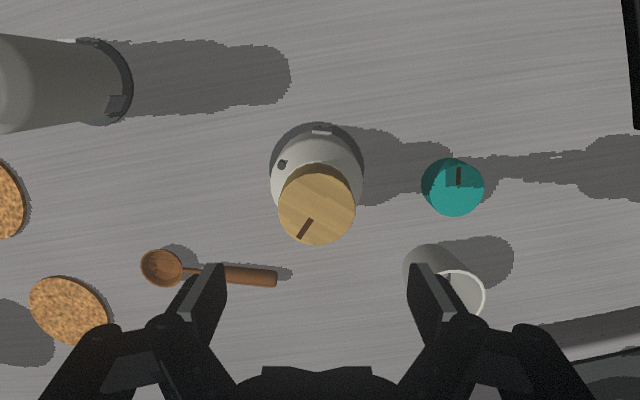

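The cap top is at (316,209), the dash points lower left (305,228) and the pip is at (283,164). The centre agrees with the TCP to 1 mm, so I'll descend and grip.

```bash
python3 -m inch '{"linear":[[0,0,0.05],[0,0,0.05],[0,0,0.05],[0,0,0.05],[0,0,0.03],[0,0,0.025],[0,0,0],[0,0,0],[0,0,0],[0,0,0],[0,0,0],[0,0,0]],"turn":[[0,0,0],[0,0,0],[0,0,0],[0,0,0],[0,0,0],[0,0,0],[0,0,0],[0,0,0],[0,0,0],[0,0,0],[0,0,0],[0,0,0]],"grip":[-1,-1,-1,-1,-1,-1,-1,1,1,1,1,1]}'
```

```text
clock: 6.08
eef_pos: [0.4822, -0.2036, 0.098]
orientation: [0.997, -0.081, 0.001, -0.001]
wrist_force: [0.6, 5.5, 3.9]
grip_width: 0.641
finger_force: 62.3
```

```bash
python3 -m inch '{"linear":[[0,0,0],[0,0,0],[0,0,0],[0,0,0],[0,0,0],[0,0,0],[0,0,0],[0,0,0],[0,0,0],[0,0,0],[0,0,0],[0,0,0],[0,0,0]],"turn":[[0,0,-0.2],[0,0,-0.2],[0,0,-0.2],[0,0,-0.2],[0,0,-0.2],[0,0,-0.2],[0,0,-0.2],[0,0,-0.2],[0,0,-0.2],[0,0,-0.2],[0,0,-0.2],[0,0,-0.2],[0,0,0]],"grip":[1,1,1,1,1,1,1,1,1,1,1,1,1]}'
python3 - <<'E'
from h import *
s=ctrl.state();print(s['qpos'],s['torque'],s['wrist_force'])
f=grab('side');save(f,'s2.png',(320,200,420,275),8)
E
```

```text
clock: 7.7
eef_pos: [0.4831, -0.2052, 0.0986]
orientation: [0.651, 0.759, 0.0, 0.002]
wrist_force: [2.1, -4.4, 6.9]
grip_width: 0.643
finger_force: 62.4
[-4.01141668e-01  3.29041231e-01 -2.44286423e-01  9.93794554e-01
 -7.40144390e-04  1.01636221e+00] [-0.88717359 -0.45545636 -0.72500059] [ 2.1285886  -4.36583845  6.88296793]
```

View pics/s2.png

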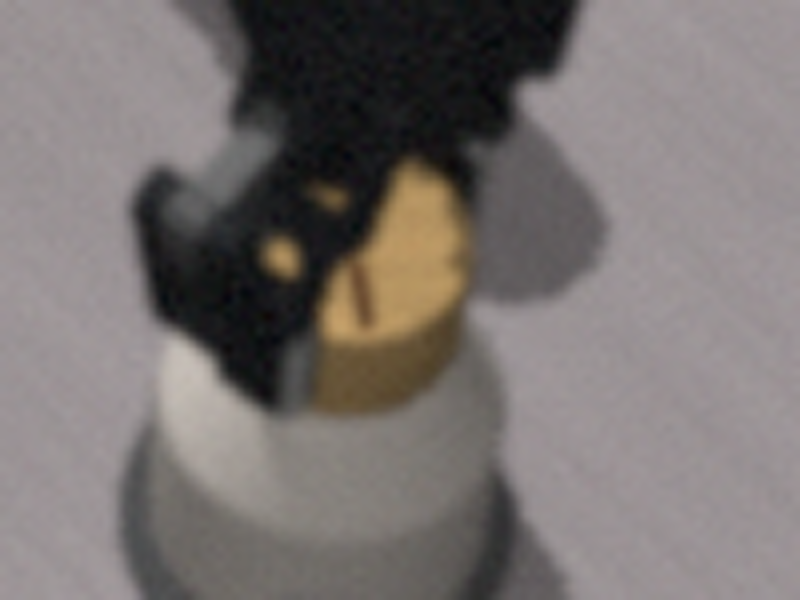

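The cap has turned with the fingers: the dash now points down at crop (362,300). I'll go on to 135°.

```bash
python3 -m inch '{"linear":[[0,0,0],[0,0,0],[0,0,0],[0,0,0]],"turn":[[0,0,-0.2],[0,0,-0.2],[0,0,-0.2],[0,0,0]],"grip":[1,1,1,1]}'
python3 -c "
from h import *
s=ctrl.state();print(s['qpos'][5],s['torque'],s['wrist_force'])"
```

```text
clock: 8.25
eef_pos: [0.4863, -0.2082, 0.0995]
orientation: [0.456, 0.89, -0.001, 0.006]
wrist_force: [23.0, -26.2, -9.7]
grip_width: 0.632
finger_force: 110.2
0.5458284152960456 [-5.31587571 -4.49882569 -1.50303992] [ 22.99029903 -26.22838389  -9.73400369]
```

```bash
python3 -m inch '{"linear":[[0,0,0],[0,0,0],[0,0,0],[0,0,0]],"turn":[[0,0,-0.15],[0,0,-0.15],[0,0,0],[0,0,0]],"grip":[1,1,1,1]}'
python3 -c "
from h import *
s=ctrl.state();print(s['qpos'][5],s['torque'],s['wrist_force'],s['orientation'])"
```

```text
clock: 8.75
eef_pos: [0.4843, -0.2049, 0.099]
orientation: [0.349, 0.937, 0.0, 0.003]
wrist_force: [10.1, -1.6, 6.6]
grip_width: 0.628
finger_force: 84.2
0.31194222435617197 [ 0.00990752 -2.06416821 -0.72326263] [10.11038914 -1.6125479   6.61018687] [3.48854241e-01 9.37172688e-01 2.61720796e-04 2.82911217e-03]
```

```bash
python3 - <<'E'
from h import *
f=grab('wrist');g=grab('side');t=grab('top')
a=f['img'][100:400,170:470]; b=cv2.resize(g['img'][205:265,330:390],(300,300),interpolation=2); c=cv2.resize(t['img'][185:245,365:425],(200,200),interpolation=2)
im=np.zeros((300,800,3),np.uint8); im[:,:300]=a; im[:,300:600]=b; im[:200,600:]=c
cv2.imwrite('pics/s3.png',im[...,::-1])
E
```

```text
(no output)
```

View pics/s3.png

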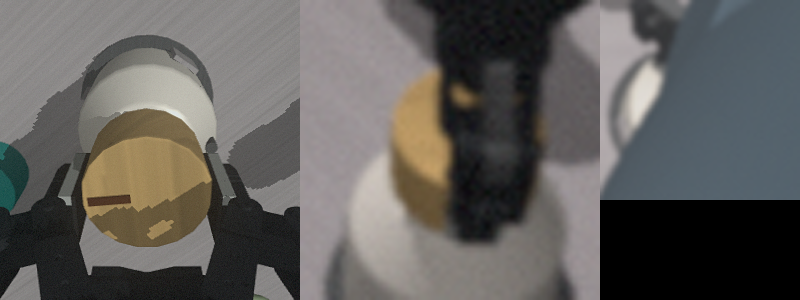

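```bash
python3 - <<'E'
from h import *
import pickle
f=grab('wrist');g=pickle.load(open('side.pkl','rb'))
A=lambda a,b:np.degrees(np.arctan2(*(b-a)[1::-1]))%360
print('dash now',A(onz(f,300,298,.12),onz(f,258,301,.12)), 'cap c',onz(f,319,291,.12),onz(f,319,291,.122))
print('dash s2',A(onz(g,320+357/8,200+262/8,.12),onz(g,320+368/8,200+325/8,.12)))
w=pickle.load(open('w2.pkl','rb'));print('dash w2',A(onz(w,312,220,.12),onz(w,299,238,.12)))
for z in(.06,.07,.08):
    p=onz(f,382,245,z)-[.482,-.2035,0];q=onz(w,283,164,z)-[.482,-.2035,0];print('pip',z,np.hypot(*p[:2]),np.degrees(np.arctan2(p[1],p[0])),np.hypot(*q[:2]),np.degrees(np.arctan2(q[1],q[0])))
s=ctrl.state();print(s['wrist_force'],s['torque'],s['eef_pos'])
E
```

```text
dash now 234.24460844642635 cap c [ 0.48112106 -0.20115705  0.12      ] [ 0.48002717 -0.2002441   0.122     ]
dash s2 235.1072476345372
dash w2 136.9286889839685
pip 0.06 0.040558215801752596 37.955689496660646 0.035580082536897234 46.20253349852558
pip 0.07 0.03757475054220804 45.1326555097021 0.036109955851931407 42.201772686010585
pip 0.08 0.035274892346930445 53.39156518699391 0.036810333173645876 38.33492957171741
[10.1636677  -2.19968232  5.57203888] [-0.06270455 -2.03976989 -0.70198147] [ 0.4842594  -0.20492379  0.09900205]
```

The dash reads 137° at the start, then 235° after 108° of hand turn, and 234° now. The cap has stopped and the fingers slipped, so I'll test with a small pull up.

```bash
python3 -m inch '{"linear":[[0,0,-0.005],[0,0,-0.005],[0,0,0]],"turn":[[0,0,0],[0,0,0],[0,0,0]],"grip":[1,1,1]}'
python3 -c "
from h import *
s=ctrl.state();print(s['torque'],s['wrist_force'],s['eef_pos'])"
```

```text
clock: 9.32
eef_pos: [0.4842, -0.2048, 0.102]
orientation: [0.349, 0.937, 0.0, 0.002]
wrist_force: [15.1, -3.0, -9.8]
grip_width: 0.628
finger_force: 82.4
[-0.54674821 -3.16744774 -0.82848187] [15.08012572 -3.00203844 -9.81260545] [ 0.484197   -0.20478533  0.10200472]
```

It is locked. I'll open, rise and look.

```bash
python3 -m inch '{"linear":[[0,0,0],[0,0,0],[0,0,0],[0,0,0],[0,0,-0.08],[0,0,-0.08],[0,0,0]],"turn":[[0,0,0],[0,0,0],[0,0,0],[0,0,0],[0,0,0],[0,0,0],[0,0,0]],"grip":[-1,-1,-1,-1,-1,-1,-1]}'
python3 - <<'E'
from h import *
import pickle
f=grab('wrist');g=grab('side')
pickle.dump((f,g),open('w3.pkl','wb'))
a=cv2.resize(f['img'][100:280,220:420],(444,400),interpolation=2); b=cv2.resize(g['img'][205:285,330:400],(350,400),interpolation=2)
cv2.imwrite('pics/s4.png',np.hstack([a,b])[...,::-1])
s=ctrl.state();print(s['wrist_force'],s['torque'],s['qpos'],s['eef_pos'],s['clock'])
E
```

```text
clock: 10.2
eef_pos: [0.4829, -0.2046, 0.1675]
orientation: [0.349, 0.937, -0.0, 0.002]
wrist_force: [0.2, -0.4, -0.6]
grip_width: 1.0
finger_force: 0.0
[ 0.16950418  0.02196703 -0.45982971] [-0.05482919 -0.01338864  0.00529296] [-4.00790178e-01  2.84980080e-01 -1.29436819e-01  1.15630813e+00
 -2.94448824e-06  3.11592523e-01] [ 0.48167735 -0.2040997   0.1650337 ] 10.3
```

View pics/s4.png

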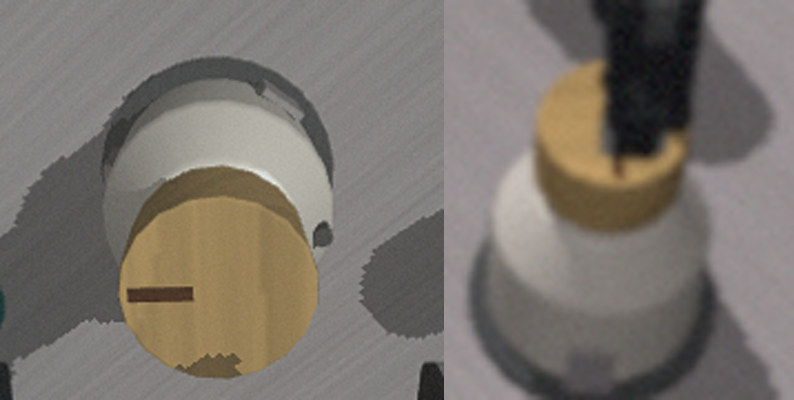

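The cap top is still level. The dash points left at crop (128,295), about 234°, and the pip knob at (322,235) was close to a finger. I'll take a fresh grip, slightly higher and 63° back.

```bash
python3 -m inch '{"linear":[[0,0,0],[0,0,0],[0,0,0],[0,0,0],[0,0,0.05],[0,0,0.05],[0,0,0.0575],[0,0,0],[0,0,0],[0,0,0],[0,0,0],[0,0,0],[0,0,0]],"turn":[[0,0,0.2],[0,0,0.2],[0,0,0.2],[0,0,0.2],[0,0,0.2],[0,0,0.2],[0,0,0.2],[0,0,0],[0,0,0],[0,0,0],[0,0,0],[0,0,0],[0,0,0]],"grip":[-1,-1,-1,-1,-1,-1,-1,-1,1,1,1,1,1]}'
python3 -c "
from h import *
s=ctrl.state();print(s['torque'],s['wrist_force'],s['qpos'][5])"
python3 -m inch '{"linear":[[0,0,0],[0,0,0],[0,0,0]],"turn":[[0,0,-0.2],[0,0,-0.1],[0,0,0]],"grip":[1,1,1]}'
python3 - <<'E'
from h import *
s=ctrl.state();print(s['torque'],s['wrist_force'],s['qpos'][5])
f=grab('wrist');cv2.imwrite('pics/s5.png',np.hstack([cv2.resize(f['img'][180:380,220:420],(400,400))])[...,::-1])
E
```

```text
clock: 11.92
eef_pos: [0.4825, -0.2044, 0.103]
orientation: [0.787, 0.617, 0.0, 0.001]
wrist_force: [2.3, -0.2, 5.8]
grip_width: 0.635
finger_force: 62.5
[-0.09015613 -0.57421419 -0.03604435] [ 2.26978674 -0.16869065  5.81037634] 1.4105939086917552
clock: 12.3
eef_pos: [0.4829, -0.2052, 0.1033]
orientation: [0.709, 0.705, 0.0, 0.002]
wrist_force: [4.7, -5.8, 4.6]
grip_width: 0.634
finger_force: 79.3
[-1.25831264 -1.05994652 -1.48066308] [ 4.65188363 -5.75406768  4.58736916] 1.1749469401878176
```

View pics/s5.png

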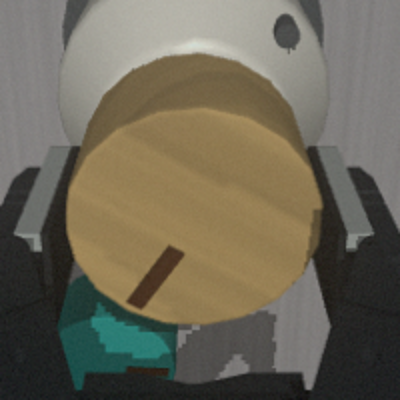

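The cap sits against a hard stop (Tz 1.5 N m, more than the 0.4 needed). It may be free but jammed by the torque, so I'll ease back off the stop and lift.

```bash
python3 -c "
from h import *
f=ctrl.grab_frame('wrist');A=lambda a,b:np.degrees(np.arctan2(*(b-a)[1::-1]))%360
print(A(onz(f,220+177/2,180+125,.12),onz(f,220+135/2,180+305/2,.12)))"
python3 -m inch '{"linear":[[0,0,0],[0,0,0],[0,0,0]],"turn":[[0,0,0.15],[0,0,0.1],[0,0,0]],"grip":[1,1,1]}'
python3 -c "
from h import *
s=ctrl.state();print(s['torque'],s['wrist_force'],s['qpos'][5])"
python3 -m inch '{"linear":[[0,0,-0.005],[0,0,-0.005],[0,0,-0.005],[0,0,0]],"turn":[[0,0,0],[0,0,0],[0,0,0],[0,0,0]],"grip":[1,1,1,1]}'
python3 -c "
from h import *
s=ctrl.state();print(s['torque'],s['wrist_force'],s['eef_pos'])"
```

```text
237.1587316501176
clock: 12.78
eef_pos: [0.4825, -0.2048, 0.103]
orientation: [0.775, 0.632, 0.0, 0.001]
wrist_force: [3.3, -3.7, 5.7]
grip_width: 0.64
finger_force: 78.7
[-0.87349935 -0.70919848 -0.00902274] [ 3.29116762 -3.72463569  5.67647053] 1.371646392964599
clock: 13.28
eef_pos: [0.4823, -0.2049, 0.1086]
orientation: [0.774, 0.633, -0.0, 0.001]
wrist_force: [5.1, -6.5, -2.0]
grip_width: 0.637
finger_force: 77.9
[-1.241803   -1.04920998 -0.02902075] [ 5.14498597 -6.53238088 -1.97908991] [ 0.48230394 -0.20485322  0.10855873]
```

It rises with almost no force, so it is free. I'll lift well clear.

```bash
python3 -m inch '{"linear":[[0,0,-0.04],[0,0,-0.06],[0,0,-0.06],[0,0,-0.06],[0,0,-0.06],[0,0,0],[0,0,0]],"turn":[[0,0,0],[0,0,0],[0,0,0],[0,0,0],[0,0,0],[0,0,0],[0,0,0]],"grip":[1,1,1,1,1,1,1]}'
python3 - <<'E'
from h import *
import pickle
s=ctrl.state();print(s['wrist_force'],s['eef_pos'],s['orientation'],s['finger_force'],s['qpos'])
f=grab('wrist');g=grab('side')
a=cv2.resize(f['img'],(480,300)); b=cv2.resize(g['img'][120:270,300:460],(320,300))
cv2.imwrite('pics/s6.png',np.hstack([a,b])[...,::-1])
t=pickle.load(open('top.pkl','rb'));print('jar',onz(t,291,142,.172))
E
```

```text
clock: 14.15
eef_pos: [0.4813, -0.2039, 0.2194]
orientation: [0.775, 0.633, -0.0, -0.001]
wrist_force: [0.9, -0.4, -1.3]
grip_width: 0.636
finger_force: 78.0
[ 0.86779207 -0.35286684 -1.30506874] [ 0.4813227  -0.20392172  0.21941856] [ 7.74529439e-01  6.32537561e-01 -2.71856195e-04 -5.54988895e-04] 78.02334800362587 [-4.00764717e-01  2.65132484e-01 -1.71558889e-02  1.28974340e+00
  3.67271176e-05  1.37117739e+00]
jar [0.60716245 0.00153463 0.172     ]
```

View pics/s6.png

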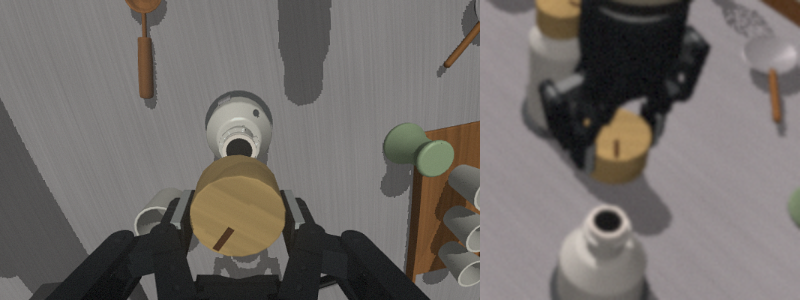

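The cap is in the fingers at (238,205) and the neck is bare. I'll carry it to the coaster, bowing away from the tall jar.

```bash
python3 -m inch '{"linear":[[0.097,-0.0356,0],[0.097,-0.0356,0],[0.097,-0.0356,0],[0.097,-0.0356,0],[0.097,-0.0356,0],[0.0976,0.0135,0],[0.0976,0.0135,0],[0.0976,0.0135,0],[0.0976,0.0135,0],[0.0976,0.0135,0],[0,0,0],[0,0,0]],"turn":[[0,0,0],[0,0,0],[0,0,0],[0,0,0],[0,0,0],[0,0,0],[0,0,0],[0,0,0],[0,0,0],[0,0,0],[0,0,0],[0,0,0]],"grip":[1,1,1,1,1,1,1,1,1,1,1,1]}'
python3 - <<'E'
from h import *
f=grab('wrist')
hsv=cv2.cvtColor(f['img'],cv2.COLOR_RGB2HSV);m=cv2.inRange(hsv,(8,100,60),(22,255,255))
s=ctrl.state();print(s['eef_pos'],s['qpos'],s['orientation'],[x.round().tolist() for x in(proj(f,[.5155,.186,.006]),)])
im=f['img'].copy()
for a in np.linspace(0,6.28,60): cv2.circle(im,tuple(int(t) for t in proj(f,[.5155+.055*np.cos(a),.186+.055*np.sin(a),.006])),1,(0,0,255),-1)
cv2.imwrite('pics/s7.png',im[...,::-1])
E
```

```text
clock: 15.75
eef_pos: [0.516, 0.1857, 0.2196]
orientation: [0.775, 0.632, -0.001, -0.0]
wrist_force: [-0.3, -0.7, -0.4]
grip_width: 0.635
finger_force: 78.0
[0.51604858 0.1853973  0.2198604 ] [ 3.44998170e-01  3.18152617e-01  5.56690235e-02  1.30932764e+00
 -1.69256245e-04  2.11792824e+00] [ 7.74841818e-01  6.32154959e-01 -5.06683612e-04 -8.91068975e-05] [[316.0, 167.0]]
```

View pics/s7.png

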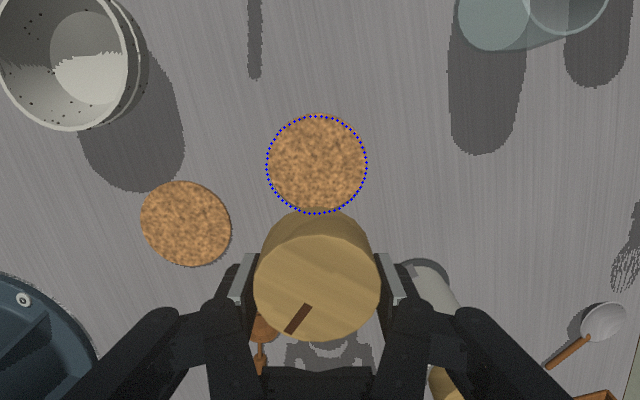

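The predicted coaster ring lies on the coaster at (316,165), so I'll lower the cap.

```bash
python3 -m inch '{"linear":[[0,0,0.06],[0,0,0.06],[0,0,0.06],[0,0,0.06],[0,0,0.06],[0,0,0.06],[0,0,0.06],[0,0,0.03],[0,0,0.015],[0,0,0.005],[0,0,0.005],[0,0,0.005],[0,0,0]],"turn":[[0,0,0],[0,0,0],[0,0,0],[0,0,0],[0,0,0],[0,0,0],[0,0,0],[0,0,0],[0,0,0],[0,0,0],[0,0,0],[0,0,0],[0,0,0]],"grip":[1,1,1,1,1,1,1,1,1,1,1,1,1]}'
python3 -m inch '{"linear":[[0,0,0.005],[0,0,0.0025],[0,0,0]],"turn":[[0,0,0],[0,0,0],[0,0,0]],"grip":[1,1,1]}'
```

```text
clock: 17.42
eef_pos: [0.5165, 0.1861, 0.0284]
orientation: [0.775, 0.632, 0.0, 0.0]
wrist_force: [-0.3, 0.7, -0.9]
grip_width: 0.636
finger_force: 78.0
clock: 17.8
eef_pos: [0.5164, 0.186, 0.0252]
orientation: [0.775, 0.632, -0.0, -0.0]
wrist_force: [0.5, -0.3, 0.0]
grip_width: 0.64
finger_force: 78.0
```

```bash
python3 -m inch '{"linear":[[0,0,0.004],[0,0,0.004],[0,0,0]],"turn":[[0,0,0],[0,0,0],[0,0,0]],"grip":[1,1,1]}'
python3 -m inch '{"linear":[[0,0,0.0025],[0,0,0.0025],[0,0,0]],"turn":[[0,0,0],[0,0,0],[0,0,0]],"grip":[1,1,1]}'
```

```text
clock: 18.18
eef_pos: [0.5163, 0.186, 0.0219]
orientation: [0.775, 0.632, -0.0, -0.0]
wrist_force: [-0.1, 0.5, -1.1]
grip_width: 0.638
finger_force: 78.0
clock: 18.55
eef_pos: [0.5165, 0.1861, 0.0201]
orientation: [0.775, 0.632, 0.0, -0.0]
wrist_force: [-0.6, -0.1, 0.3]
grip_width: 0.638
finger_force: 78.1
```

```bash
python3 -m inch '{"linear":[[0,0,0.0025],[0,0,0.0025],[0,0,0]],"turn":[[0,0,0],[0,0,0],[0,0,0]],"grip":[1,1,1]}'
```

```text
clock: 18.92
eef_pos: [0.5166, 0.1863, 0.0197]
orientation: [0.775, 0.632, 0.001, 0.0]
wrist_force: [-11.8, -1.3, 29.7]
grip_width: 0.636
finger_force: 80.9
```

It is down on the coaster. I'll relieve the load, release and retreat.

```bash
python3 -m inch '{"linear":[[0,0,-0.003],[0,0,0],[0,0,0],[0,0,0],[0,0,0],[0,0,0],[0,0,-0.05],[0,0,-0.06],[0,0,-0.06],[0,0,-0.06],[0,0,-0.06],[0,0,0],[0,0,0]],"turn":[[0,0,0],[0,0,0],[0,0,0],[0,0,0],[0,0,0],[0,0,0],[0,0,0],[0,0,0],[0,0,0],[0,0,0],[0,0,0],[0,0,0],[0,0,0]],"grip":[1,1,-1,-1,-1,-1,-1,-1,-1,-1,-1,-1,-1]}'
python3 - <<'E'
from h import *
f=grab('wrist');g=grab('side')
print(onz(f,*proj(f,[.5155,.186,.038]),.038),proj(f,[.5155,.186,.038]),proj(g,[.5155,.186,.038]))
cv2.imwrite('pics/s8.png',np.hstack([cv2.resize(f['img'],(480,300)),cv2.resize(g['img'][95:215,200:328],(320,300))])[...,::-1])
E
```

```text
clock: 20.55
eef_pos: [0.5162, 0.186, 0.1346]
orientation: [0.775, 0.632, -0.0, -0.0]
wrist_force: [-0.2, 0.6, -0.9]
grip_width: 1.005
finger_force: 0.0
[0.5155 0.186  0.038 ] [316.06302391 204.06762726] [259.64288936 140.53116164]
```

View pics/s8.png

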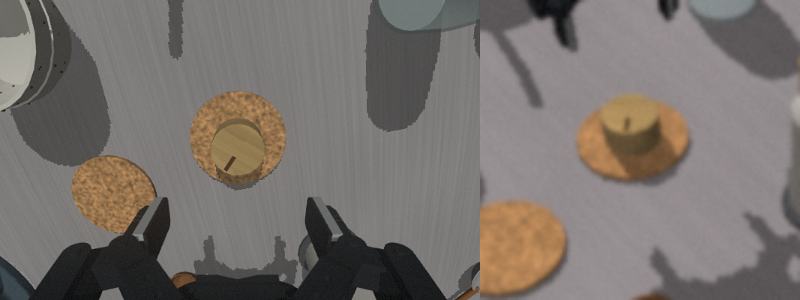

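The cap stands upright and centred on the farther coaster, at (238,150) in the wrist view, and the gripper is clear. I'll hand in.

```bash
python3 -c "
from station import ctrl
print(ctrl.finish_job())"
```

```text
the job is handed in; nothing more can be done
None
```

The short caddy's wooden cap was twisted off anticlockwise with one fresh grip. It now stands upright near the centre of the farther cork coaster, released, and the tall jar was left alone; the job was handed in at about 21 s and no verdict came back. The cap hit its stop after about 98° rather than the described 134°, and the fingers slipped on it there before I eased back and lifted.

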